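# Clamp the lint strainer's cover shut

### The job

The cover of the lint strainer on the counter is already seated, but not clamped. With a finger, push the strap round until it lies fully home over the cover with its end in the catch, then push the ball-ended cam lever on it all the way down so that the cover is clamped. Nothing needs gripping: leave the cover in its seat and do not disturb the other things on the counter.

Things in the scene. Friction and masses are not known exactly. Their poses are not given: they have to be found in the camera images.
- strainer: Fixed steel lint strainer pot, 148 mm across its flange, whose top is at 100 mm height; a 6 mm rim on it surrounds the cover. Origin at the centre of its foot, on the counter. Its frame: z up; x along the two pipe ports (reaching 156 mm either side, below 85 mm height); strap hinge at +y, catch at -y.
- cover: Loose aluminium cover disc (0.5 kg, 132 mm across, 10 mm thick) seated on the pot's flange inside the rim, with a boss 36 mm across in its middle whose top is at 114 mm height and two dark finger slots. Origin at the centre of its underside (100 mm height). It must stay where it is.
- strap_pin (a point): Point on the strap's vertical hinge pin, at the strap's mid-height, 134 mm above the counter; 85 mm from the pot's centre along the strainer's +y.
- strap_push (a point): Point on the strap's centre line, mid-height, 135 mm from the pin; moves with the strap. A finger pushes the strap's side here. The strap is straight, steel, 28 mm wide with flat upright sides, 20 mm high (124 to 144 mm above the counter, 14 mm clear over the cover's disc).
- strap_tip (a point): Centre of the strap's free end face, 195 mm from the pin.
- catch (a point): Middle of the catch that takes the strap's end: 107 mm from the pot's centre along the strainer's -y, at strap height (134 mm). It has an upright on its far (+x of the strainer) side and a nib above, up to 154 mm height, and is open towards the strainer's -x.
- strap (a joint): Angle of the strap about its pin, rad: 0 = fully home over the cover (pointing along the strainer's -y, its end in the catch, at its stop); positive = swung aside towards the strainer's -x (1.5 = all the way). At angle q it points along (-sin q, -cos q) in the strainer's frame. Friction keeps it where it is left; about 1 N at strap_push moves it.
- lever_pivot (a point): The cam lever's pivot pin, level, across the strap, 85 mm from the strap's pin (over the pot's centre when the strap is home), 136 mm above the counter. The pin is sprung: it rides up some 2 mm as the cam bears down.
- lever_knob (a point): Centre of the metal ball (24 mm diameter) on the end of the lever (11 mm round bar), 83.5 mm from the pivot. Raised: 27 deg past upright, leaning to the strap's hinge, 210 mm above the counter. It swings in the strap's upright plane towards the strap's free end. Fully down: 80 mm out from the pivot towards that end, 24 mm above the pivot, some 5 mm clear of the strap.
- cam_lever (a joint): Angle of the cam lever, rad: 0 = raised, released; 1.75 = fully down at its stop, cover clamped. It stays where it is left; about 1.5 N at the knob moves it at first. From about 0.8 on the cam bears on the cover and it gets stiffer: 5 to 8 N at the knob, easing at the very end. It must not be pushed down before the strap is home.
- cam: The eccentric steel cam (36 mm disc, 14 mm wide) at the foot of the lever, between the strap's cheeks; with the lever down it presses on the cover's boss. Origin on the lever's pivot.
- lint_basket: Bystander: spare perforated steel basket, 94 mm across its rim, 63 mm high, standing near the strainer; origin under its centre.
- dosing_cup: Bystander: white plastic mug-shaped dosing cup, 68 mm across, 62 mm high, handle to its +y; origin under its centre.
- lint_brush: Bystander: brush with wooden handle, 190 mm long, lying; origin under its middle.
- softener_jar: Bystander: glass jar with white cap, 68 mm across, 85 mm high; origin under its centre.
- detergent_bottle: Bystander: white bottle with blue cap, 80 mm across, 210 mm high; origin under its centre.
- spray_bottle: Bystander: grey spray bottle with white head, 74 mm across, 193 mm high; origin under its centre.
- clothes_peg: Bystander: wooden clothes peg, 75 mm long, lying; origin under its middle.

How it is judged:
By the outcome, as a careful person would: the job done as asked, in the order asked, and still so for the second after the job is handed in, with the robot touching nothing.
It also fails if it takes over 54 s, if anything falls off the work surface, if the arm or the gripper's body presses on something with over 40 N, if the wrist force passes 120 N, or if a joint passes its speed limit or range.

### The arm

A 7-joint arm with a two-finger parallel gripper is mounted at the origin on the work surface. World frame = base frame: x ahead of the robot, y to its left, z up, the work surface at z = 0. Lengths are in m, angles in rad, forces in N, time in s.
With the tool pointing down it reaches from about 0.4 to 0.925 m from the base axis. Payload 5.6 kg.
Tool frame: the origin (TCP) lies midway between the tips of the shut fingers; the grasp point (between the pads) lies 19 mm behind it; z points along the fingers, y is the direction in which the jaws open and shut (so a half turn about z gives the same grasp; the last joint's range is limited). The gripper opens to 85 mm and grips with 20 to 120 N. Pads are 22 mm wide; open, the fingers measure 114 mm over their backs; the gripper's body (76 mm by 85 mm) begins 54 mm behind the grasp point. The pads swing forward as they close: fully open they stand 13 mm farther back than shut.
Start: joints at [1.066, 0.468, -0.012, 1.603, 0.006, 1.071, -0.056], TCP at [0.29, -0.582, 0.231] pointing down, gripper open.
Joint ranges: [-2.53, 2.53], [-0.31, 2.02], [-1.57, 1.55], [0.28, 2.44], [-1.29, 4.43], [0.15, 1.84], [-2.92, 2.92]. Speed limits (rad/s): [2.57, 2.57, 3.14, 3.14, 3.14, 3.14, 3.14].

### API

Orientations are given as a rotation vector (axis times angle).
In Python, from workcell import get_state, cams, r gives the robot as it stands.
- The arm moves only by the tool apply_moves, never from a script. Its argument "deltas" is a list of rows, each a list of 5 numbers: the finger opening in cm, from 0 to 8.54, then the shift along the world's x, y, z in cm, then the turn about the world's z in degrees. In form: [[grip, dx, dy, dz, spin], ...]. A call has 1 to 20 rows; each row is the pose to reach, as a shift and turn from the pose commanded when the call began; what a row does not reach only later rows make up. A row lasts 1/8 s, in which the tool goes at most 62.5 mm and 10.7 degrees, less where a joint would pass 70% of its speed; a pose out of reach is approached as far as the arm can. A call with a gripper value outside its range is refused whole. The fingers move at their own pace and stop on an object; the grip force is fixed at half the most. Time passes only in rows, so rows that repeat a pose let the fingers close. It gives the time, the measured TCP pose, the force and the opening at its end, in the units of the state.
- get_state(): the state, without advancing time (a new reading comes with each control period).
- cams.grab_frame(name): name is "side" or "top" or "wrist"; returns the picture (384x512x3 uint8, blue, green, red); there is no depth.
- cams.calibration(name): a dict with "fx", "fy", "cx", "cy" (pixels), "position" and "orientation" of the camera in the world; the wrist camera has in their place "tool_from_camera" (4x4, takes a point from camera to tool coordinates, whose origin is the TCP and whose axes are the flange's). Camera axes: x right, y up, looking along -z (the intrinsics and any distortion apply to the point x, -y, -z); pixel columns grow to the right and rows downward; lengths in m; the calibration is good to about 2 mm. A picture is of the moment at which its call begins: read the wrist's pose just before it. calibration takes no time and is no camera call.
- r.close_job(): hands the job in, once; it reports no verdict.
The state is a dict: "time_s": time; "joint_positions": joint angles; "joint_velocities": joint speeds; "tau": joint torques, N m; "eef_pos": TCP position; "eef_rot": TCP orientation; "force": force on the tool from outside, world axes, zero at the start; "moment": the same for the moment, N m; "width": finger opening in m.
Only numpy, scipy, OpenCV 4.12 (cv2) and the standard library are available. Lean on these libraries where they do the work, as an engineer would, in place of code of your own. Each camera call takes 0.05 s, during which the arm holds its last target. There are 200 camera calls.

## Working session

There is one attempt and no reset: what is moved stays moved. The work goes in short steps, Python scripts to look and compute and a tool call to move; the robot and the scene stay as the last step left them, time stands still between calls to the robot, and variables do not carry over. Pictures are saved under pics/ and viewed, on a budget of 15 in all, crops included, one or two more only if the job needs it, and the job is handed in when it is done.

Besides the shell and the picture viewer there is one more tool, called after ">>>" as name(argument=value, ...), one argument or row to a line, values as JSON. apply_moves: Moves the arm, as the interface text tells. Its arguments: {"type":"object","properties":{"deltas":{"type":"array","items":{"type":"array","items":{"type":"number"}}}},"required":["deltas"]}

```bash
mkdir -p pics; ls
python3 - <<'E'
from workcell import get_state, cams, r
import cv2,numpy as np
s=get_state();print(s)
for n in("side","top","wrist"):
    cv2.imwrite(f"pics/{n}0.png",cams.grab_frame(n));print(n,cams.calibration(n))
a=cv2.imread("pics/side0.png");b=cv2.imread("pics/top0.png")
E
```

```text
pics
{'time_s': 0.0, 'joint_positions': array([ 1.06602668,  0.46839144, -0.01157121,  1.60365064,  0.00600157,
        1.07141139, -0.0562996 ]), 'joint_velocities': array([ 1.51540278e-04, -2.84187700e-04,  1.97778057e-04, -3.17104301e-04,
        6.89030670e-04,  5.58470305e-04,  6.00646702e-05]), 'tau': array([ 1.01212265e-04, -5.32386518e+01,  2.09458871e-02, -2.51302242e+01,
        1.13696343e-02,  7.59879855e-03, -1.51405817e-05]), 'eef_pos': array([ 0.28925998, -0.58144682,  0.23031789]), 'eef_rot': array([-3.05656662e+00, -7.18381564e-01,  8.71702860e-04]), 'force': array([-0.05141053, -0.39857492, -0.34815458]), 'moment': array([-0.03272482,  0.01385838,  0.01380613]), 'width': 0.0854050991977379}
side {'fx': 394.4438337614398, 'fy': 394.4438337614398, 'cx': 254.17566693094125, 'cy': 192.0407734633468, 'position': array([-0.03285177,  0.87244341,  1.18007719]), 'orientation': array([ 0.29431135, -0.98494258, -2.34261334])}
top {'fx': 450.7981146682559, 'fy': 450.7981146682559, 'cx': 257.8599071966295, 'cy': 197.2860957295384, 'position': array([0.30559742, 0.01820542, 1.54941916]), 'orientation': array([ 0.12951058, -0.13360679, -1.57283111])}
wrist {'fx': 270.38173205673564, 'fy': 270.38173205673564, 'cx': 257.3367568539747, 'cy': 191.87677792174298, 'tool_from_camera': array([[-1.73481997e-04,  9.52680672e-01,  3.03972873e-01,
         7.73402526e-02],
       [ 9.99999803e-01, -1.80465135e-05,  6.27274815e-04,
         3.72704158e-04],
       [ 6.03078243e-04,  3.03972922e-01, -9.52680481e-01,
        -1.40262789e-01],
       [ 0.00000000e+00,  0.00000000e+00,  0.00000000e+00,
         1.00000000e+00]])}
```

View pics/top0.png

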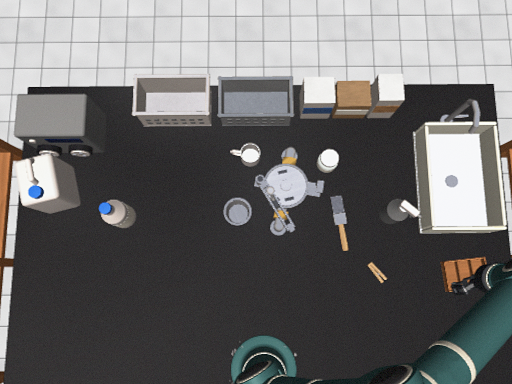

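View pics/side0.png

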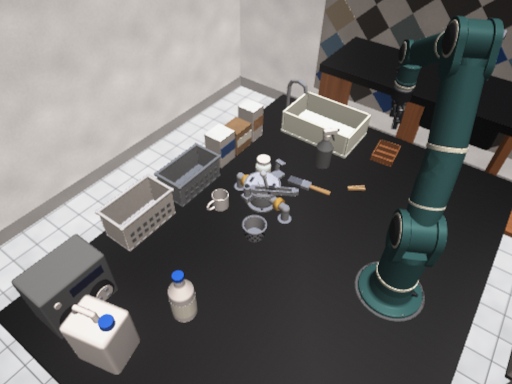

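The top view shows the strainer at about px (287,186), with the catch on the right at (316,187), ports at (289,157) and (280,222), and the strap swung aside from about (260,182) to (292,230). I'll zoom both views into one picture.

```bash
cat > h.py <<'E'
import numpy as np,cv2
from scipy.spatial.transform import Rotation as R
from workcell import get_state,cams,r
def cam(n,s=None):
    c=cams.calibration(n)
    if n=="wrist":
        T=c["tool_from_camera"];Q=R.from_rotvec(s["eef_rot"]).as_matrix()
        M=Q@T[:3,:3];p=Q@T[:3,3]+s["eef_pos"]
    else: M=R.from_rotvec(c["orientation"]).as_matrix();p=c["position"]
    return c,M,p
def ray(n,u,v,s=None):
    c,M,p=cam(n,s);d=M@np.array([(u-c["cx"])/c["fx"],-(v-c["cy"])/c["fy"],-1]);return p,d
def atz(n,u,v,z,s=None):
    p,d=ray(n,u,v,s);return p+d*(z-p[2])/d[2]
def proj(n,P,s=None):
    c,M,p=cam(n,s);q=(np.asarray(P)-p)@M
    return np.array([c["cx"]+c["fx"]*q[...,0]/-q[...,2],c["cy"]+c["fy"]*q[...,1]/q[...,2]]).T
def tri(*rays):
    A=0;b=0
    for p,d in rays:
        d=d/np.linalg.norm(d);K=np.eye(3)-np.outer(d,d);A=A+K;b=b+K@p
    return np.linalg.solve(A,b)
E
python3 - <<'E'
import cv2,numpy as np
from h import *
a=cv2.imread("pics/top0.png")[130:255,215:365];b=cv2.imread("pics/side0.png")[140:250,195:335]
f=lambda i:cv2.resize(i,None,fx=5,fy=5,interpolation=cv2.INTER_CUBIC)[:600]
cv2.imwrite("pics/z1.png",f(a));cv2.imwrite("pics/z2.png",f(b))
E
```

```text
(no output)
```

View pics/z1.png

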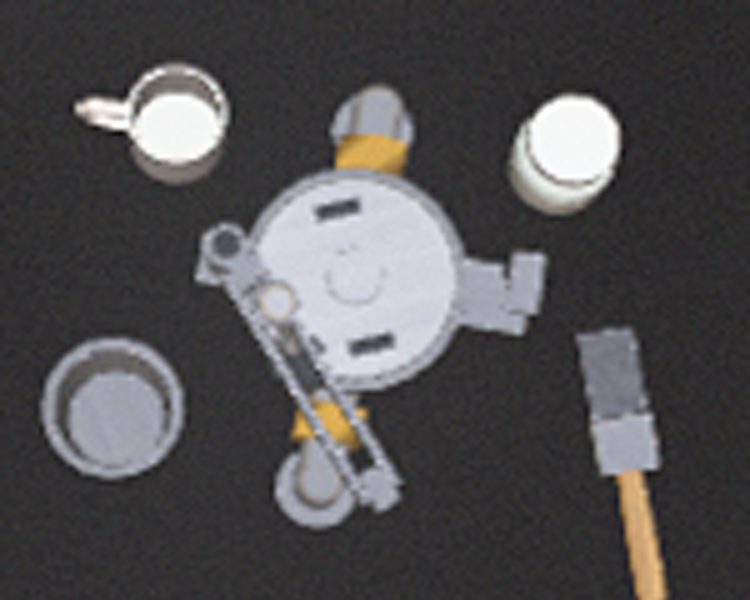

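View pics/z2.png

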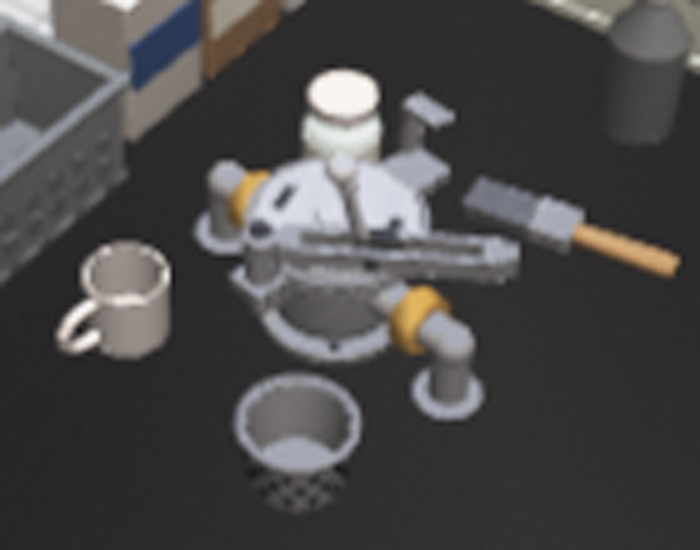

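The zooms show the pin at z1 (227,243), the boss at (355,275), the knob at (277,302), the strap tip at (382,490) and the catch nib at (528,283). In z2 they are: pin (262,230), knob (342,167), tip (512,255), nib (428,108).

Run:
```python
from h import *
np.set_printoptions(precision=4,suppress=True)
t=lambda u,v:(215+u/5-.4,130+v/5-.4); sd=lambda u,v:(195+u/5-.4,140+v/5-.4)
for n,a,b,z in [("pin",(227,243),(262,230),.15),("boss",(355,275),None,.114),("knob",(277,302),(342,167),.21),("tip",(385,490),(512,248),.144),("nib",(528,283),(430,108),.154)]:
    print(n,atz("top",*t(*a),z), tri(ray("top",*t(*a)),ray("side",*sd(*b))) if b else "")
pin=atz("top",*t(227,243),.15)[:2];boss=atz("top",*t(355,275),.114)[:2];nib=atz("top",*t(528,283),.154)[:2];tip=atz("top",*t(385,490),.144)[:2]
print(np.linalg.norm(pin-boss),np.linalg.norm(tip-pin),np.linalg.norm(nib-boss))
y=(pin-boss);y/=np.linalg.norm(y);x=np.array([y[1],-y[0]]);print("yaxis",y,"x",x)
d=(tip-pin);d/=np.linalg.norm(d);print("q",np.arctan2(-d@x,-d@y))
s=get_state();print(R.from_rotvec(s["eef_rot"]).as_matrix())
```

```text
pin [0.6034 0.0066 0.15  ] [0.6031 0.0064 0.1494]
boss [ 0.5894 -0.0766  0.114 ] 
knob [ 0.554  -0.0228  0.21  ] [ 0.5521 -0.0225  0.22  ]
tip [ 0.4463 -0.0911  0.144 ] [ 0.444  -0.0916  0.1478]
nib [ 0.5757 -0.183   0.154 ] [ 0.5752 -0.1827  0.1561]
0.0843999557229376 0.18500510694023872 0.10726924368712282
yaxis [0.1663 0.9861] x [ 0.9861 -0.1663]
q 0.8470744484897059
[[ 0.8953  0.4455 -0.0007]
 [ 0.4455 -0.8953  0.0012]
 [-0.0001 -0.0014 -1.    ]]
```

>>> apply_moves(
  deltas=[
    [0,4,12,1,20],
    [0,17.8,55,1,95],
    [0,17.8,55,1,95],
    [0,17.8,55,1,95],
    [0,17.8,55,1,95],
    [0,17.8,55,1,95],
    [0,17.8,55,1,95],
    [0,17.8,55,1,95],
    [0,17.8,55,1,95],
    [0,17.8,55,1,95],
    [0,17.8,55,1,95],
    [0,17.8,55,1,95],
    [0,17.8,55,1,95],
    [0,17.8,55,1,95],
    [0,17.8,55,1,95],
  ],
)

```text
time_s: 2.02
eef_pos: [0.4675, -0.0324, 0.2413]
eef_rot: [1.537, 2.74, -0.0]
force: [0.1, 0.0, -0.9]
width: 0.0001
```

Run:
```python
from h import *
s=get_state();print(s["time_s"],s["eef_pos"],s["joint_positions"],s["force"]);print(R.from_rotvec(s["eef_rot"]).as_matrix())
a=cams.grab_frame("wrist");b=cams.grab_frame("side")
P=[(.4677,-.0307,.13),(.4888,-.0647,.144)]
for p in proj("wrist",P,s):cv2.circle(a,tuple(int(i) for i in p),3,(0,0,255),1)
cv2.imwrite("pics/w1.png",np.hstack([cv2.resize(a,(400,300)),cv2.resize(b[110:260,190:340],(300,300))]))
```

```text
2.025 [ 0.46749434 -0.03237741  0.24129844] [ 0.54141323  0.20639772 -0.60577124  1.98911862  0.14048313  0.98653408
  0.41591893] [ 0.07566169  0.04312575 -0.92964133]
[[-5.21076891e-01  8.53509736e-01  5.62131332e-05]
 [ 8.53509730e-01  5.21076894e-01 -1.02999170e-04]
 [-1.17202160e-04 -5.69203129e-06 -9.99999993e-01]]
```

View pics/w1.png

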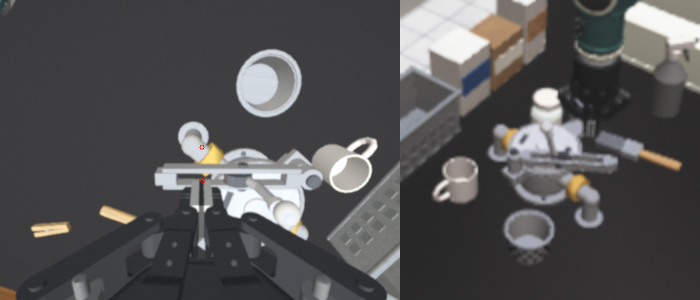

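The wrist view has the strap running from (157,178) to (320,180), with the planned touchdown at (201,147) clear of it on the basket side. I'll go down with 5 mm of extra clearance.

>>> apply_moves(
  deltas=[
    [0,-0.3,0.4,-4,0],
    [0,-0.3,0.4,-8,0],
    [0,-0.3,0.4,-11,0],
    [0,-0.3,0.4,-11.2,0],
    [0,-0.3,0.4,-11.2,0],
  ],
)

```text
time_s: 2.75
eef_pos: [0.4652, -0.0278, 0.1301]
eef_rot: [1.535, 2.74, 0.001]
force: [0.7, -0.2, 0.5]
width: 0.0002
```

```bash
cat > sweep.py <<'E'
import numpy as np
a=np.arctan2(-.15,.989)   # strainer yaw
M=np.array([[np.cos(a),-np.sin(a)],[np.sin(a),np.cos(a)]])
pin=np.array([.6034,.0066])
def pos(q,off=.025): return pin+M@(.135*np.array([-np.sin(q),-np.cos(q)])-off*np.array([np.cos(q),-np.sin(q)]))
E
python3 - <<'E'
from sweep import *
c=np.array([.4652,-.0278])
for q in [.9,.85,.8,.7,.6,.5,.4,.3,.2,.1,.05,0,-.03]: print(q,np.round((pos(q)-c)*100,1),round(np.degrees(.85-q)))
E
```

```text
0.9 [ 0.9 -1.1] -3
0.85 [ 1.1 -1.7] 0
0.8 [ 1.4 -2.4] 3
0.7 [ 2.  -3.6] 9
0.6 [ 2.8 -4.7] 14
0.5 [ 3.7 -5.8] 20
0.4 [ 4.6 -6.8] 26
0.3 [ 5.7 -7.6] 32
0.2 [ 6.8 -8.4] 37
0.1 [ 8.1 -9. ] 43
0.05 [ 8.7 -9.3] 46
0 [ 9.3 -9.5] 49
-0.03 [ 9.7 -9.7] 50
```

>>> apply_moves(
  deltas=[
    [0,0.5,-0.8,0,0],
    [0,0.9,-1.3,0,0],
    [0,1.1,-1.7,0,0],
    [0,1.4,-2.4,0,3],
    [0,1.7,-3.0,0,6],
    [0,2.0,-3.6,0,9],
    [0,2.4,-4.2,0,11],
    [0,2.8,-4.7,0,14],
    [0,3.2,-5.3,0,17],
    [0,3.7,-5.8,0,20],
    [0,4.1,-6.3,0,23],
    [0,4.6,-6.8,0,26],
    [0,5.1,-7.2,0,29],
    [0,5.7,-7.6,0,32],
    [0,6.2,-8.0,0,34],
    [0,6.8,-8.4,0,37],
    [0,7.4,-8.7,0,40],
    [0,7.8,-8.9,0,42],
    [0,8.1,-9.0,0,43],
    [0,8.1,-9.0,0,43],
  ],
)

```text
time_s: 5.25
eef_pos: [0.5459, -0.1179, 0.1293]
eef_rot: [0.425, 3.112, 0.001]
force: [-0.4, 0.0, 0.2]
width: 0.0004
```

Run:
```python
from h import *
s=get_state();print(s["time_s"],s["eef_pos"],s["force"])
a=cams.grab_frame("side");b=cams.grab_frame("wrist")
cv2.imwrite("pics/s2.png",np.hstack([cv2.resize(b,(400,300)),cv2.resize(a[130:240,200:330],(354,300),interpolation=cv2.INTER_CUBIC)]))
```

```text
5.25 [ 0.54590803 -0.11791575  0.12930751] [-0.39870046  0.00672215  0.15440873]
```

View pics/s2.png

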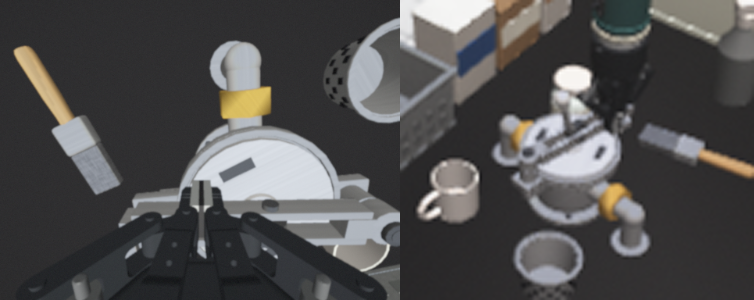

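The strap follows the finger and is nearly over the cover. I'll push on slowly and watch the force.

>>> apply_moves(
  deltas=[
    [0,0.3,-0.1,0,2],
    [0,0.6,-0.2,0,3],
    [0,0.9,-0.3,0,5],
    [0,1.1,-0.4,0,6],
    [0,1.1,-0.4,0,6],
  ],
)

```text
time_s: 5.98
eef_pos: [0.557, -0.1219, 0.1293]
eef_rot: [0.261, 3.13, 0.001]
force: [-1.2, -0.4, 0.3]
width: 0.0005
```

>>> apply_moves(
  deltas=[
    [0,0.2,0,0,0],
    [0,0.4,0,0,0],
    [0,0.4,0,0,0],
  ],
)

```text
time_s: 6.35
eef_pos: [0.5573, -0.1219, 0.1291]
eef_rot: [-0.261, -3.123, 0.002]
force: [-11.0, -0.0, 9.5]
width: 0.0
```

>>> apply_moves(
  deltas=[
    [0,-1,0,0,0],
    [0,-3,0,0,0],
    [0,-6,0,2,0],
    [0,-8,0,7,0],
    [0,-10,0,12,0],
    [0,-10,0,13,0],
    [0,-10,0,13,0],
  ],
)

```text
time_s: 7.22
eef_pos: [0.461, -0.1224, 0.2597]
eef_rot: [0.262, 3.129, -0.002]
force: [-0.8, -0.2, -0.3]
width: 0.0002
```

Run:
```python
from h import *
s=get_state();print(s["time_s"],s["eef_pos"],s["force"])
a=cams.grab_frame("top");b=cams.grab_frame("side")
f=lambda i:cv2.resize(i,(400,400),interpolation=cv2.INTER_CUBIC)
cv2.imwrite("pics/s3.png",np.hstack([f(a[140:240,240:340]),f(b[140:220,230:310])]))
```

```text
7.225 [ 0.46100944 -0.12238212  0.25967087] [-0.80644474 -0.24407633 -0.29273261]
```

View pics/s3.png

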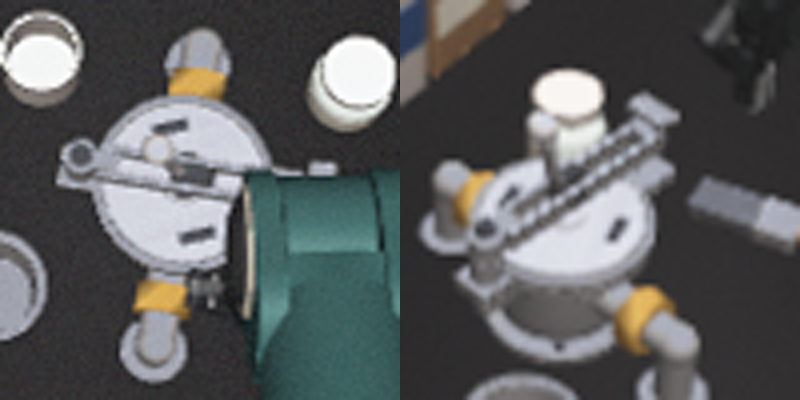

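The side zoom shows the strap lying over the cover with its end under the catch nib at (650,105). Next I'll check the angle and knob position in numbers.

Run:
```python
from h import *
from sweep import *
k=tri(ray("top",240+158/4-.4,140+150/4-.4),ray("side",230+141/5-.4,140+125/5-.4));print("knob",k,atz("top",240+158/4-.4,140+150/4-.4,.21))
c=pin-.085*M@[0,1]
print("centre",c,"expected knob",c+.038*M@[0,1])
for l in (.1,.12):
  for w in(-.014,.014):
    for q in (0,.05):
      u=M@np.array([-np.sin(q),-np.cos(q)]);nn=M@np.array([np.cos(q),-np.sin(q)])
      p=proj("top",[*(pin+l*u+w*nn),.144]);print(l,w,q,(p-[240,140]+.4)*4)
```

```text
knob [ 0.59297963 -0.04976397  0.21976416] [ 0.59371329 -0.05088806  0.21      ]
centre [ 0.59065396 -0.07743891] expected knob [ 0.59635219 -0.03986857]
0.1 -0.014 0 [203.79545479 190.86567874]
0.1 -0.014 0.05 [201.93704759 196.82268964]
0.1 0.014 0 [208.43142582 156.67706756]
0.1 0.014 0.05 [208.31924319 162.88685783]
0.12 -0.014 0 [228.78452209 194.43659824]
0.12 -0.014 0.05 [226.74482313 201.61974149]
0.12 0.014 0 [233.34136818 160.22603331]
0.12 0.014 0.05 [233.05031993 167.65429063]
```

>>> apply_moves(
  deltas=[
    [0,3.5,3,0,0],
    [0,7,6,0,0],
    [0,11,9,0,0],
    [0,13.9,11.7,0,0],
    [0,13.9,11.7,0,0],
  ],
)

```text
time_s: 7.95
eef_pos: [0.6002, -0.0011, 0.2567]
eef_rot: [-0.253, -3.128, -0.005]
force: [0.0, -0.1, 0.4]
width: -0.0
```

Run:
```python
from h import *
from sweep import *
s=get_state();print(s["time_s"],s["eef_pos"],s["force"])
a=cams.grab_frame("wrist");b=cams.grab_frame("top")
cv2.imwrite("pics/w4raw.png",a)
for q,col in((0,(0,0,255)),(.05,(0,255,0))):
  u=M@np.array([-np.sin(q),-np.cos(q)]);nn=M@np.array([np.cos(q),-np.sin(q)])
  L=[[*(pin+l*u+w*nn),.144] for w in(-.014,.014) for l in(.05,.195)]
  for n,im in(("wrist",a),("top",b)):
    p=proj(n,L,s).astype(int)
    if n=="wrist": cv2.line(im,tuple(p[0]),tuple(p[1]),col,1);cv2.line(im,tuple(p[2]),tuple(p[3]),col,1)
f=lambda i:cv2.resize(i,(400,400),interpolation=cv2.INTER_CUBIC)
cv2.imwrite("pics/w4.png",np.hstack([cv2.resize(a[:,:300],(390,500)),f(b[140:240,240:340])]) if 0 else np.vstack([cv2.resize(a,(400,300)),np.hstack([f(b[140:240,250:350])[:300]])]))
```

```text
7.95 [ 0.60024169 -0.00109946  0.25669575] [ 0.04282227 -0.09760525  0.43929096]
```

View pics/w4.png

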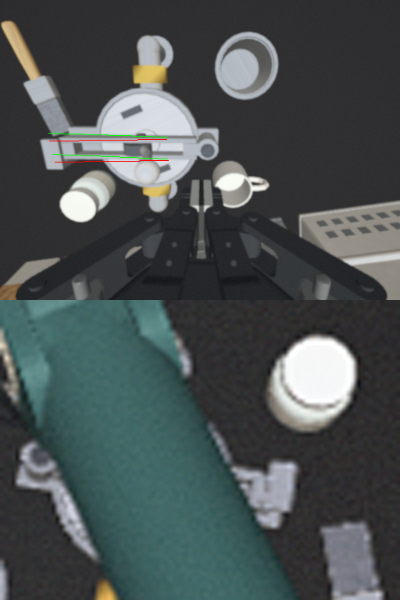

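Run:
```python
import cv2
a=cv2.imread("pics/w4raw.png")[120:260,40:300]
cv2.imwrite("pics/w4z.png",cv2.resize(a,None,fx=3,fy=3,interpolation=cv2.INTER_CUBIC))
```

```text
(no output)
```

View pics/w4z.png

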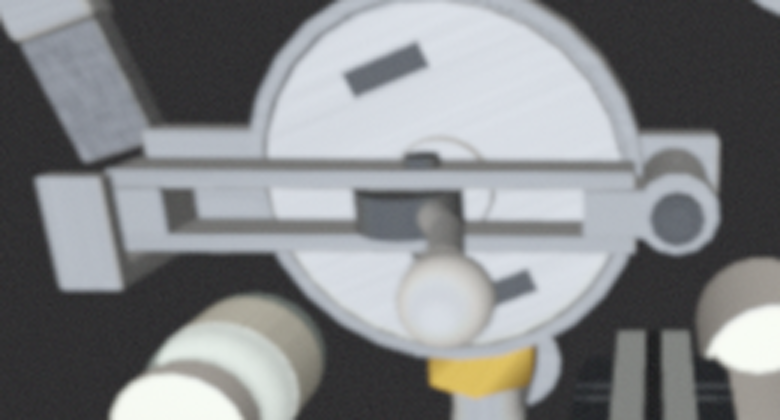

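The close view shows the strap's end fully under the nib at (80,230) and against the far upright at (150,260). With the 11 N stop, that means it is home. The knob is at crop (445,300).

Run:
```python
from h import *
from sweep import *
s=get_state()
u=(40+445/3-.3,120+300/3-.3)
print(tri(ray("wrist",*u,s),ray("side",230+141/5-.4,140+125/5-.4),ray("top",240+158/4-.4,140+150/4-.4)),atz("wrist",*u,.21,s))
print(tri(ray("wrist",*u,s),ray("top",240+158/4-.4,140+150/4-.4)))
v=(40+677/3-.3,120+215/3-.3);print("pin",atz("wrist",*v,.15,s), atz("wrist",40+436/3,120+213/3,.136,s))
```

```text
[ 0.59216254 -0.05124348  0.2194393 ] [ 0.59374915 -0.0569751   0.21      ]
[ 0.58889946 -0.05073004  0.22634181]
pin [0.6000158  0.00261574 0.15      ] [ 0.59064966 -0.07759579  0.136     ]
```

>>> apply_moves(
  deltas=[
    [0,-0.2,0,-3,0],
    [0,-0.2,0,-4.2,0],
    [0,-0.2,-1.2,-4.2,0],
    [0,-0.3,-2.5,-4.2,0],
    [0,-0.4,-3.3,-4.1,0],
    [0,-0.5,-4.1,-4.1,0],
    [0,-0.5,-5.0,-4.1,0],
    [0,-0.7,-5.9,-4.2,0],
    [0,-0.8,-6.8,-4.3,0],
    [0,-1.0,-7.8,-4.5,0],
    [0,-1.0,-7.8,-4.5,0],
  ],
)

```text
time_s: 9.43
eef_pos: [0.5904, -0.0848, 0.2158]
eef_rot: [0.265, 3.127, -0.002]
force: [1.0, -0.1, 1.4]
width: 0.0001
```

>>> apply_moves(
  deltas=[
    [0,-0.1,-0.7,-0.3,0],
    [0,-0.2,-1.3,-0.6,0],
    [0,-0.3,-1.9,-1.0,0],
    [0,-0.3,-2.5,-1.4,0],
    [0,-0.4,-3.0,-1.9,0],
    [0,-0.4,-3.0,-1.9,0],
  ],
)

```text
time_s: 10.18
eef_pos: [0.5863, -0.1122, 0.1958]
eef_rot: [0.26, 3.129, 0.002]
force: [2.1, 2.3, 5.3]
width: -0.0001
```

Run:
```python
from h import *
s=get_state();print(s["time_s"],s["eef_pos"],s["force"])
b=cams.grab_frame("side");a=cams.grab_frame("wrist")
cv2.imwrite("pics/s5.png",np.hstack([cv2.resize(a,(400,300)),cv2.resize(b[130:220,220:320],(400,360),interpolation=cv2.INTER_CUBIC)[:300]]))
```

```text
10.175 [ 0.5863379  -0.11223012  0.19580697] [2.06313096 2.31340599 5.26083222]
```

View pics/s5.png

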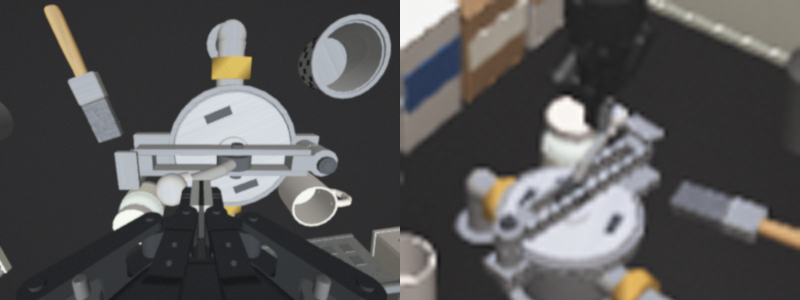

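The lever is past 45°, with the knob ahead of the finger at wrist px (172,187). I'll lift over it and press from above.

>>> apply_moves(
  deltas=[
    [0,0.1,0.6,1.5,0],
    [0,0.1,0.6,3.6,0],
    [0,-0.5,-1.6,3.6,0],
    [0,-0.5,-3.4,3.6,0],
    [0,-0.5,-3.4,2.4,0],
    [0,-0.5,-3.4,1.4,0],
    [0,-0.5,-3.5,0.8,0],
    [0,-0.5,-3.7,0.2,0],
    [0,-0.6,-3.9,-0.4,0],
    [0,-0.6,-4.1,-1.0,0],
    [0,-0.6,-4.2,-1.6,0],
    [0,-0.6,-4.3,-2.0,0],
    [0,-0.6,-4.3,-2.0,0],
  ],
)

```text
time_s: 11.9
eef_pos: [0.5786, -0.1668, 0.177]
eef_rot: [-0.271, -3.129, 0.025]
force: [-7.8, -19.7, 16.4]
width: 0.0005
```

>>> apply_moves(
  deltas=[
    [0,0,0,-0.2,0],
    [0,0,0,-0.4,0],
    [0,0,0,-0.6,0],
    [0,0,0,-0.6,0],
  ],
)

```text
time_s: 12.4
eef_pos: [0.5783, -0.1693, 0.1711]
eef_rot: [-0.274, -3.129, 0.03]
force: [-8.0, -25.3, 17.7]
width: -0.0003
```

Run:
```python
from h import *
s=get_state();print(s["time_s"],s["eef_pos"],s["force"])
b=cams.grab_frame("side");a=cams.grab_frame("wrist")
cv2.imwrite("pics/s6.png",np.hstack([cv2.resize(a[100:260,60:300],(450,300),interpolation=cv2.INTER_CUBIC),cv2.resize(b[130:220,230:320],(350,350),interpolation=cv2.INTER_CUBIC)[:300]]))
```

```text
12.4 [ 0.57825772 -0.16931492  0.17110362] [ -8.00784023 -25.28184397  17.66358013]
```

View pics/s6.png

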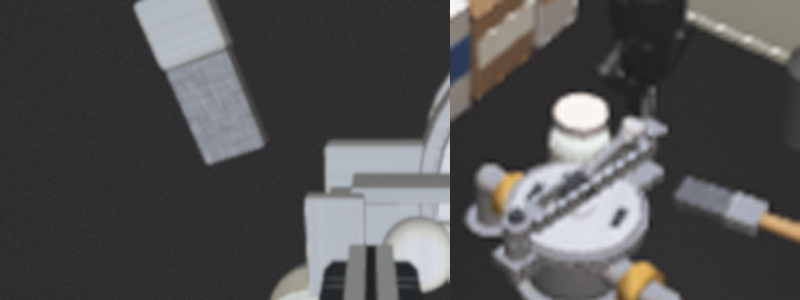

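The finger slid to the outer side of the ball, though the lever is nearly down. I'll lift off, step back over the ball and press again.

>>> apply_moves(
  deltas=[
    [0,0,-1.0,0.8,0],
    [0,0,-1.0,2.5,0],
    [0,0,-1.0,4.5,0],
    [0,0,1.0,5.0,0],
    [0,0,1.0,5.0,0],
  ],
)

```text
time_s: 13.12
eef_pos: [0.58, -0.142, 0.2201]
eef_rot: [0.253, 3.13, 0.002]
force: [-0.7, 0.1, -0.5]
width: 0.0002
```

Run:
```python
from h import *
s=get_state();print(s["time_s"],s["eef_pos"],s["force"])
b=cams.grab_frame("side");a=cams.grab_frame("wrist");cv2.imwrite("pics/s7w.png",a)
cv2.imwrite("pics/s7.png",np.hstack([cv2.resize(a,(400,300),interpolation=cv2.INTER_CUBIC),cv2.resize(b[150:210,240:320],(400,300),interpolation=cv2.INTER_CUBIC)]))
```

```text
13.125 [ 0.57995577 -0.14197745  0.22011273] [-0.73624891  0.10596478 -0.52134827]
```

View pics/s7.png

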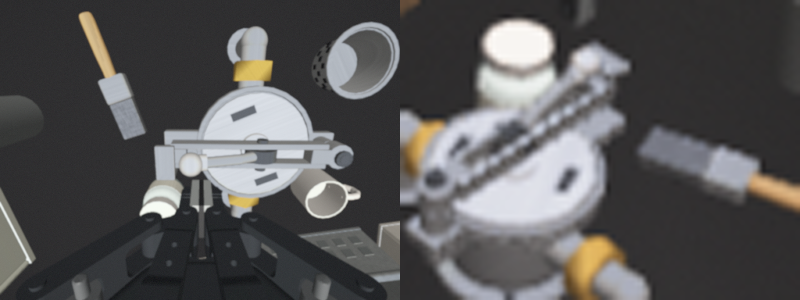

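Run:
```python
from h import *
s=get_state()
u=(190*1.28,165*1.28)
w=ray("wrist",*u,s);sd=ray("side",240+186/5-.4,150+60/5-.4)
print(tri(w,sd));print([atz("wrist",*u,z,s) for z in(.16,.17,.18)])
```

```text
[ 0.57525518 -0.1549833   0.17211317]
[array([ 0.57893517, -0.15661501,  0.16      ]), array([ 0.57511148, -0.15540948,  0.17      ]), array([ 0.5712878 , -0.15420395,  0.18      ])]
```

>>> apply_moves(
  deltas=[
    [0,-0.1,-1.1,-1,0],
    [0,-0.1,-1.1,-2.5,0],
    [0,-0.1,-1.1,-3.5,0],
    [0,-0.1,-1.1,-4.0,0],
    [0,-0.1,-1.1,-4.4,0],
    [0,-0.1,-1.1,-4.7,0],
    [0,-0.1,-1.1,-4.7,0],
  ],
)

```text
time_s: 14.1
eef_pos: [0.5786, -0.1584, 0.1728]
eef_rot: [0.263, 3.13, -0.003]
force: [-1.3, -2.4, 2.2]
width: -0.0005
```

>>> apply_moves(
  deltas=[
    [0,0,0,-0.3,0],
    [0,0,0,-0.5,0],
    [0,0,0,-0.7,0],
    [0,0,0,-0.7,0],
  ],
)

```text
time_s: 14.6
eef_pos: [0.5799, -0.1597, 0.1688]
eef_rot: [0.264, 3.127, -0.008]
force: [-6.0, -6.5, 21.3]
width: -0.0001
```

>>> apply_moves(
  deltas=[
    [0,0,0,1,0],
    [0,0,0,3,0],
    [0,0,0,5,0],
    [0,-3,2.0,6,0],
    [0,-6,4.0,7,0],
    [0,-10,4.0,7,0],
    [0,-13,4.0,7,0],
    [0,-13,4.0,7,0],
  ],
)

```text
time_s: 15.6
eef_pos: [0.4472, -0.117, 0.2361]
eef_rot: [-0.262, -3.131, 0.004]
force: [0.8, -0.1, -0.7]
width: 0.0003
```

Run:
```python
from h import *
s=get_state();print(s["time_s"],s["eef_pos"],s["force"])
b=cams.grab_frame("side");a=cams.grab_frame("wrist");t=cams.grab_frame("top");cv2.imwrite("pics/s8w.png",a);cv2.imwrite("pics/s8t.png",t)
cv2.imwrite("pics/s8.png",np.hstack([cv2.resize(t[150:210,250:330],(400,300),interpolation=cv2.INTER_CUBIC),cv2.resize(b[150:210,240:320],(400,300),interpolation=cv2.INTER_CUBIC)]))
```

```text
15.6 [ 0.4472216  -0.117021    0.23607157] [ 0.82150163 -0.13599199 -0.69357231]
```

View pics/s8.png

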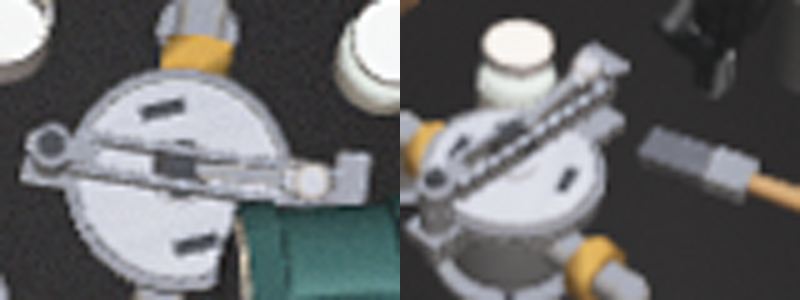

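Run:
```python
from h import *
from sweep import *
c=pin-.085*M@[0,1]; d0=M@[0,-1]
t=ray("top",250+314/5-.4,150+180/5-.4);sd=ray("side",240+187/5-.4,150+66/5-.4)
k=tri(t,sd);print(k,"t",(k[:2]-c)@d0)
for nm,z in(("top",.16),("side",.16)):
  print(nm,[ (proj(nm,[*(c+tt*d0),zz])-np.array([250,150] if nm=="top" else [240,150])+.4)*5 for tt,zz in((.080,.162),(.078,.168),(.074,.175))])
```

```text
[ 0.57583842 -0.15698691  0.16476743] t 0.08087019273441563
top [array([312.49429169, 176.15833597]), array([310.4772699 , 173.84340032]), array([305.44292064, 170.73887893])]
side [array([183.75362232,  67.61650006]), array([182.49792904,  62.98700348]), array([179.59884941,  58.50417552])]
```

Triangulation puts the knob 81 mm out at about 165 mm height, which fits the fully-down position. I'll do one confirming press, watching the contact height.

>>> apply_moves(
  deltas=[
    [0,5,-1.5,0,0],
    [0,10,-3,0,0],
    [0,13.1,-3.7,0,0],
    [0,13.1,-3.7,-3,0],
    [0,13.1,-3.7,-5,0],
    [0,13.1,-3.7,-5.8,0],
    [0,13.1,-3.7,-6.2,0],
    [0,13.1,-3.7,-6.2,0],
  ],
)

```text
time_s: 16.75
eef_pos: [0.5798, -0.154, 0.1739]
eef_rot: [0.261, 3.13, -0.0]
force: [-0.4, 0.9, -0.1]
width: -0.0001
```

>>> apply_moves(
  deltas=[
    [0,0,0,-0.3,0],
    [0,0,0,-0.6,0],
    [0,0,0,-0.9,0],
    [0,0,0,-0.9,0],
  ],
)

```text
time_s: 17.25
eef_pos: [0.5815, -0.1558, 0.1686]
eef_rot: [0.263, 3.125, -0.007]
force: [-5.4, -3.6, 21.3]
width: -0.0002
```

No contact at 174 mm and the same hard stop at 168.6 mm with 21 N, so the lever is fully down. I'll retreat.

>>> apply_moves(
  deltas=[
    [0,0,0,1,0],
    [0,0,0,3,0],
    [0,0,0,6,0],
    [0,-4,0,8,0],
    [0,-9,0,8,0],
    [0,-14,0,8,0],
    [0,-14,-5,8,0],
    [0,-14,-10,8,0],
    [0,-14,-10,8,0],
    [0,-14,-10,8,0],
  ],
)

```text
time_s: 18.5
eef_pos: [0.4397, -0.2532, 0.2447]
eef_rot: [0.261, 3.13, 0.001]
force: [0.1, 0.6, 0.4]
width: 0.0
```

Run:
```python
from h import *
s=get_state();print(s["time_s"],s["eef_pos"],s["force"])
b=cams.grab_frame("side");t=cams.grab_frame("top")
cv2.imwrite("pics/s9.png",np.hstack([cv2.resize(t[140:240,230:330],(400,400),interpolation=cv2.INTER_CUBIC),cv2.resize(b[140:220,235:315],(400,400),interpolation=cv2.INTER_CUBIC)]))
```

```text
18.5 [ 0.43974157 -0.25321453  0.24469031] [0.1131668  0.58403141 0.41430485]
```

View pics/s9.png

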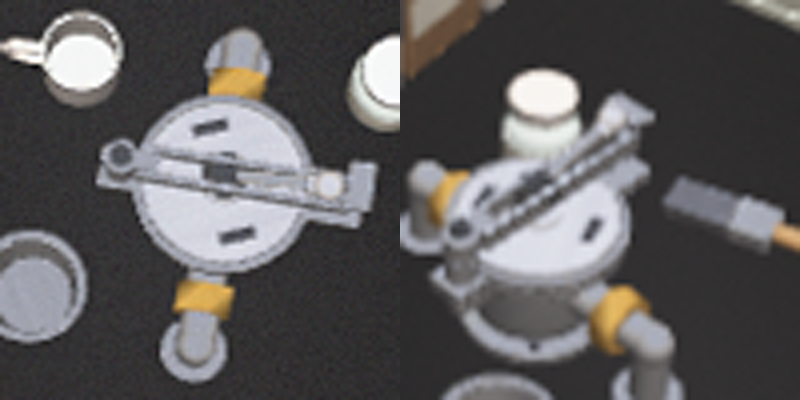

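The strap runs from the pin at (120,155) to the catch at (360,190), with the lever down at (328,184), the cover seated and the neighbours in place.

```bash
python3 -c "
from workcell import r
print(r.close_job())"
```

```text
the job is handed in; nothing more can be done
None
```

I pushed the strap home with the closed fingers, then swung the cam lever over and pressed its ball down. The job was handed in at about 18.6 s of the 54 s allowed, with the arm well clear.

- **Strap:** it stopped hard at 11 N, within about 1 mm of the predicted home position. The pictures show its end under the catch nib.
- **Lever:** the first press from above slipped to the outer side of the ball, with about 25 N sideways and 18 N upward on the tool. I lifted off and pressed again. That press and a later confirming one both ended at a finger height of about 169 mm with 21 N. The confirming one felt nothing at 174 mm, so the lever had not sprung back.
- **Knob position:** measured from two views, it is 81 mm out from the pivot and about 165 mm high, against the expected 80 mm and 160 mm. My camera heights for the knob also read up to 10 mm high with the lever raised, so I relied on the press heights.
- **Cover and surroundings:** the last pictures show the cover seated. The cup, basket, jar and brush look unmoved, judged by eye. The other bystanders were outside that close-up, but the arm felt no other contact.

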